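# Refit the crank of the ward's tablet mill

### The job

The tablet mill on the night desk has been cleaned: put its crank back. Stand the crank's square socket on the mill's square spindle, feel for the angle where it drops over, push it down gently until the spring ball clicks in and the hub sits fully home on the collar, then turn it until the arm is parked pointing straight out over the mill's drawer and let go. Do not force anything, and leave the pots, the torch, the brush and the filler cap where they are.

Things in the scene. Friction and masses are not known exactly. Their poses are not given: they have to be found in the camera images.
- mill: hand mill for tablets, screwed to the counter: white housing 120 mm square, 78 mm high on a grey foot 135 mm square; on it a round aluminium grinding chamber, 100 mm diameter, to 136 mm, and a boss, 60 mm diameter, to 145 mm. Origin: centre of its underside. Its -x axis points out of the front, where the grey drawer with its round pull is; +z up. A short filling port slants out of the rear.
- mill_seat (a point): point on the spindle axis 152 mm above the counter, axes and place fixed to the mill: the lowest height of the top of the round steel collar (44 mm diameter) on which the crank's hub must end up sitting. The mill's fineness ring raises collar and spindle together by 0 to 12 mm; where it is set is not measured and changes each time. Feel for it.
- spindle_tip (a point): tip of the square spindle if at its lowest, 29 mm above mill_seat (truly 0 to 12 mm higher); fixed to the mill. From the collar up: a 14 mm steel square 22 mm long, a round pilot end 13.4 mm thick, 4 mm long, a cone to 7 mm. Collar and spindle turn together with a drag of 0.12 N m; their angle is not measured: feel for it (or look). It starts 20 to 70 degrees off fitting a parked crank.
- ball (a joint): 10 mm spring ball in one flat of the spindle, 14 mm above the collar, standing 3 mm proud; value = how far it is pressed in, m: 0 = fully out, about 0.002 while the socket's wall slides over it (socket mouth 17 to 4 mm above the collar), near 0 again once clicked into the groove of a seated socket, which it then holds. Getting over it takes a push of about 4 to 15 N.
- crank: loose steel crank, 0.3 to 0.5 kg, standing upright on its hub on the mat. Hub: block 34 x 34 mm, 45 mm high; its faces along +-y can be gripped from above, beside the arm. A flat arm 14 mm wide, 7 mm thick, 37 to 44 mm above the hub's underside, runs along the crank's -x axis to an upright black knob. Origin: centre of the hub's underside; +z up. Parked: its axes as the mill's.
- crank_mouth (a point): mouth of the square socket, centre of the hub's underside (axes as the crank's). Socket 15.6 mm wide, 31 mm deep, mouth bevelled to 17.2, groove for the ball 9.5 to 18.5 mm up. Fits in four ways, 7 degrees of play; catches the pilot within 3 mm. Set on the spindle at a wrong angle it is 22 mm above the collar (21 near the fit); at a right one it drops to 17, on the ball. Seated: on the collar.
- crank_knob (a point): centre of the crank's black knob (24 mm thick), 110 mm from the hub's axis along the crank's -x axis, 70 mm above the hub's underside; the knob's top is 91 mm above it.
- mat: grey-green rubber drying mat 240 x 240 mm, 3 mm thick, fixed to the counter; origin at the centre of its underside. The crank, the brush and the filler cap stand on it.
- brush: cleaning brush 150 mm long, 13 mm high, wooden handle, lying on the mat behind the crank; origin on the underside below the handle's middle, handle along -x.
- cap: grey round filler cap 44 mm in diameter, 22 mm high, on the mat; origin at the centre of its underside.
- pot_a: closed medicine pot 60 mm in diameter, 42 mm high, in the middle of the desk; origin at the centre of its underside.
- pot_b: closed medicine pot, same size, in the middle of the desk nearer the robot; origin at the centre of its underside.
- pot_c: closed medicine pot, same size, at the back left; origin at the centre of its underside.
- torch: slim pen torch 132 mm long, 19 mm thick, lying between the pots; origin on the underside below its middle.
Not all that is in view belongs to the job. Of the things that look like the crank, the larger one is meant. Leave any orange look-alike of the mill alone.

How it is judged:
On the way, in this order (a step that is already met when the one before it is completed fails the run):
1. the crank is pushed home on the spindle and the ball has clicked (horizontal distance between crank and mill_seat below 0.003 m and z of crank in the frame of mill_seat below 0.0132 m and angle between crank's own z axis and vertical below 0.06 rad and value of joint ball below 0.0008 m), for 0.2 s.
2. the seated crank is turned until its arm points out over the drawer (z of crank in the frame of mill_seat below 0.0132 m and angle between the x axis of crank and the x axis of mill, either way round below 0.18 rad and x of crank_knob in the frame of mill below -0.08 m), for 0.2 s.
At the end, for the whole second after the job is handed in: Crank down on the spindle past the ball (origin under 13.2 mm above mill_seat, within 3 mm of the axis, upright within 0.06 rad), ball sprung back out to within 0.8 mm (hub within about 1 mm of the collar), arm parked over the drawer within 0.18 rad (10 degrees), at rest and released (all of step 2 and horizontal distance between crank and mill_seat below 0.003 m and angle between crank's own z axis and vertical below 0.06 rad and value of joint ball below 0.0008 m and linear speed of crank below 0.02 m/s); the robot touches nothing.
It fails at once if the crank is pressed with over 40 N on the end of the spindle before it has dropped over it and down to the ball (contact force between crank and mill above 40 N and value of joint ball below 0.0003 m and z of crank in the frame of mill_seat above 0.0132 m).
It fails at once if the crank is forced on the mill: contact forces between them, pressing and twisting together, above 70 N (contact force between crank and mill above 70 N).
It fails at once if a pot, the torch, the brush or the filler cap is shifted by more than 30 mm or knocked over (distance of any of pot_a, pot_b, pot_c, torch, brush, cap from where it was at the start of the episode above 0.03 m or angle between any of pot_a, pot_b, pot_c's own z axis and vertical above 0.6 rad).
It also fails if it takes over 67 s, if anything falls off the work surface, if the arm or the gripper's body presses on something with over 40 N, if the wrist force passes 120 N, or if a joint passes its speed limit or range.

### The arm

A 7-joint arm with a two-finger parallel gripper is mounted at the origin on the work surface. World frame = base frame: x ahead of the robot, y to its left, z up, the work surface at z = 0. Lengths are in m, angles in rad, forces in N, time in s.
With the tool pointing down it reaches from about 0.4 to 0.875 m from the base axis. Payload 19.3 kg.
Tool frame: the origin (TCP) lies at the very end of the fingers, on their centre line; the grasp point (between the pads) lies bot.grasp_offset behind it (bot.grasp_offset is the distance from the TCP to the grasp point, in m); z points along the fingers, y is the direction in which the jaws open and shut (so a half turn about z gives the same grasp; the last joint's range is limited). The gripper opens to 85 mm and grips with 20 to 120 N. Pads are 22 mm wide; open, the fingers measure 114 mm over their backs; the gripper's body (76 mm by 85 mm) begins 54 mm behind the grasp point. The pads swing forward as they close: fully open they stand 13 mm farther back than shut.
Start: joints at [1.072, 0.521, -0.036, 1.599, 0.021, 1.021, -0.113], TCP at [0.26, -0.568, 0.231] pointing down, gripper open.
Joint ranges: [-2.91, 2.91], [-0.3, 2.13], [-1.5, 1.42], [0.17, 2.43], [-1.26, 4.41], [0.16, 1.93], [-2.52, 2.52]. Speed limits (rad/s): [1.89, 1.89, 2.39, 2.39, 3.01, 3.01, 3.01].

### API

Orientations are given as [roll, pitch, yaw] about the fixed x, y, z axes, in that order (R = Rz(yaw) Ry(pitch) Rx(roll)).
In Python, from workcell import bot gives the robot as it stands. The module is installed in compiled form; this text tells all that it offers.
- The arm moves only by the shell command python3 -m handwheel 'ROWS' [OPENING] [FORCE]. ROWS is JSON, a list of rows, each a list of 6 numbers: the shift along the tool's x, y, z as a fraction of full scale, then the turn, a rotation vector about the tool's x, y, z as a fraction of full scale. In form: [[x, y, z, rx, ry, rz], ...]. A call has 1 to 8 rows; each row shifts and turns the commanded pose from where the row before left it, along the tool's axes as they then stand; what a row does not reach is not made up. Full scale, the value 1, is 0.025 m for a shift and 360 degrees for a turn. A row lasts 1/8 s, in which the tool goes at most 62.5 mm and 10.7 degrees, less where a joint would pass 70% of its speed; a pose out of reach is approached as far as the arm can. A call with a number of a shift or a turn outside -1 to 1 is refused whole. A call with a gripper value outside its range is refused whole. OPENING is the closure, from -1 (fully open) to 1 (shut), set as the call begins (- or left out, the last holds). The fingers move at their own pace and stop on an object; FORCE is the grip in N (left out, the last holds). Time passes only in rows, so rows that do not move let the fingers close. It gives the time, the measured TCP pose, the force and the opening at its end, in the units of the state.
- bot.observe(): the state, without advancing time (a new reading comes with each control period).
- bot.grab_frame(name): name is "scene" or "side" or "wrist"; returns a dict with "pixels" (480x640x3 uint8, blue, green, red), "vertical_fov" (degrees; the focal length in pixels is half the picture's height over the tangent of half this angle, whatever the lens; pixels are square), "cx", "cy" (the principal point, pixels), "R" (3x3) and "t" (3): a world point X has camera coordinates R X + t. Camera axes: x right, y down, z forward; pixel columns grow to the right and rows downward; lengths in m; the calibration is good to about 2 mm. A picture is of the moment at which its call begins. There is no depth.
- bot.job_done(): hands the job in, once; it reports no verdict.
Trained networks look in a picture, given as the dict that the camera call returned (one of the last four; its "shot" number tells which), for a name from the list of things; names that differ only in an ending like _2 or _b are one class to them, and where a whole thing is asked for, a point or a joint stands for the part that bears it (a point fixed in the world has none). Each returns a list of dicts, best first, with "score" (0 to 1); they miss things now and then, are a little off and sometimes report something else, mostly with a low value. They report only what shows in the picture. A call takes as long as a camera call. They do not tell look-alikes from the thing itself.
- bot.trace(picture, thing): "region" (480x640 bool, what is visible of it) and "point" ([column, row] in pixels, amid what is visible of it).
The state is a dict: "clock": time; "qpos": joint angles; "qd": joint speeds; "joint_efforts": joint torques, N m; "position": TCP position; "tool_rot": TCP orientation; "force": force on the tool from outside, world axes, zero at the start; "moment": the same for the moment, N m; "grip_width": finger opening in m.
Only numpy, scipy, OpenCV 4.12 (cv2) and the standard library are available. Lean on these libraries where they do the work, as an engineer would, in place of code of your own. Each camera call takes 0.05 s, during which the arm holds its last target.

## Working session

There is one attempt and no reset: what is moved stays moved. The work goes in short steps, Python scripts to look and compute and a shell command to move; the robot and the scene stay as the last step left them, time stands still between calls to the robot, and variables do not carry over. Pictures are saved under pics/ and viewed, and the job is handed in when it is done.

```bash
mkdir -p pics
cat > h.py <<'E'
import numpy as np, cv2
from workcell import bot
def K(p):
    f=240/np.tan(np.radians(p["vertical_fov"])/2); return f,p["cx"],p["cy"]
def ray(p,uv):
    f,cx,cy=K(p); R=np.array(p["R"]);t=np.array(p["t"])
    d=R.T@np.array([(uv[0]-cx)/f,(uv[1]-cy)/f,1]); return -R.T@t,d
def onz(p,uv,z):
    o,d=ray(p,uv); return o+d*(z-o[2])/d[2]
def proj(p,X):
    f,cx,cy=K(p); c=np.array(p["R"])@np.array(X)+np.array(p["t"]); return np.array([cx+f*c[0]/c[2],cy+f*c[1]/c[2]])
def tri(obs):
    A=np.zeros((3,3));b=np.zeros(3)
    for p,uv in obs:
        o,d=ray(p,uv); d=d/np.linalg.norm(d); M=np.eye(3)-np.outer(d,d); A+=M;b+=M@o
    return np.linalg.solve(A,b)
E
python3 - <<'E'
from h import *
s=bot.observe(); print({k:np.round(v,3) for k,v in s.items()}, bot.grasp_offset)
for n in ["scene","side","wrist"]:
    p=bot.grab_frame(n); cv2.imwrite(f"pics/{n}0.png",p["pixels"]); 
    print(n,p["vertical_fov"],np.round(-np.array(p["R"]).T@np.array(p["t"]),3))
    for th in ["crank","mill","crank_knob","cap","brush"]:
        for r in bot.trace(p,th)[:3]:
            ys,xs=np.nonzero(r["region"]); print(th,round(r["score"],2),np.round(r["point"]),xs.min(),xs.max(),ys.min(),ys.max())
E
```

```text
{'clock': np.float64(0.0), 'qpos': array([ 1.072,  0.522, -0.036,  1.6  ,  0.021,  1.021, -0.113]), 'qd': array([ 0.   ,  0.001, -0.   , -0.   , -0.001, -0.   , -0.001]), 'joint_efforts': array([-2.0000e-03, -9.2712e+01,  1.9790e+00, -3.6993e+01,  1.8000e-02,
        8.0000e-03,  0.0000e+00]), 'position': array([ 0.26 , -0.568,  0.231]), 'tool_rot': array([-3.141,  0.   ,  0.429]), 'force': array([-0.045, -0.254,  0.123]), 'moment': array([ 0.026,  0.015, -0.037]), 'grip_width': np.float64(0.085)} 0.0187
scene 57.2689454381884 [1.022 0.125 0.764]
crank 0.75 [198. 241.] 180 205 193 265
crank 0.58 [230. 187.] 220 259 165 202
mill 0.8 [489. 212.] 450 520 166 254
mill 0.68 [456. 304.] 404 494 252 353
crank_knob 0.84 [235. 187.] 221 259 165 201
crank_knob 0.72 [195. 244.] 181 204 192 264
cap 0.69 [229. 290.] 220 241 285 303
brush 0.96 [169. 291.] 129 204 291 298
side 55.97213452425242 [-0.054  0.516  0.604]
crank 0.97 [445. 234.] 424 488 223 249
crank 0.9 [512. 286.] 499 525 269 303
crank 0.28 [430. 254.] 360 496 214 289
mill 0.83 [260. 444.] 207 326 378 479
mill 0.6 [221. 325.] 185 270 257 379
mill 0.37 [381. 245.] 371 388 239 250
crank_knob 0.87 [513. 285.] 499 525 270 303
crank_knob 0.76 [447. 233.] 425 487 224 249
cap 0.51 [378. 245.] 370 388 237 251
cap 0.47 [362. 293.] 351 380 276 308
cap 0.26 [430. 254.] 360 497 214 290
brush 0.46 [402. 227.] 389 421 210 236
wrist 64.76163922303705 [ 0.329 -0.537  0.374]
crank 0.58 [11. 36.] 0 23 14 56
crank_knob 0.96 [ 8. 36.] 0 23 14 56
```

View pics/scene0.png

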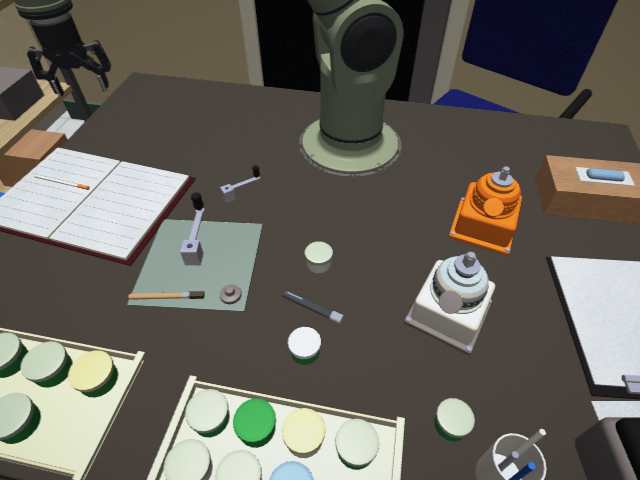

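View pics/side0.png

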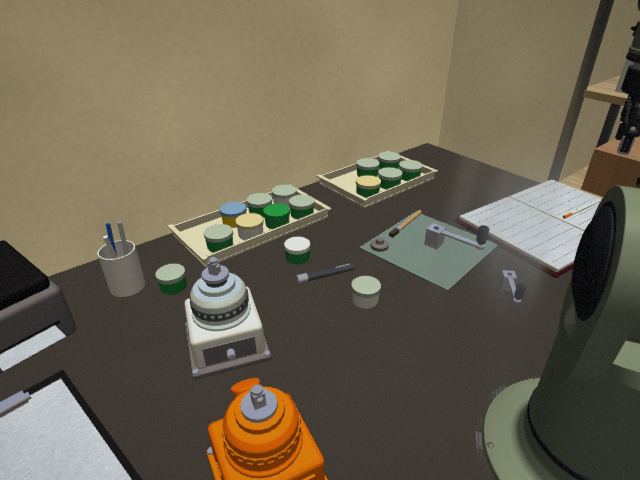

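View pics/wrist0.png

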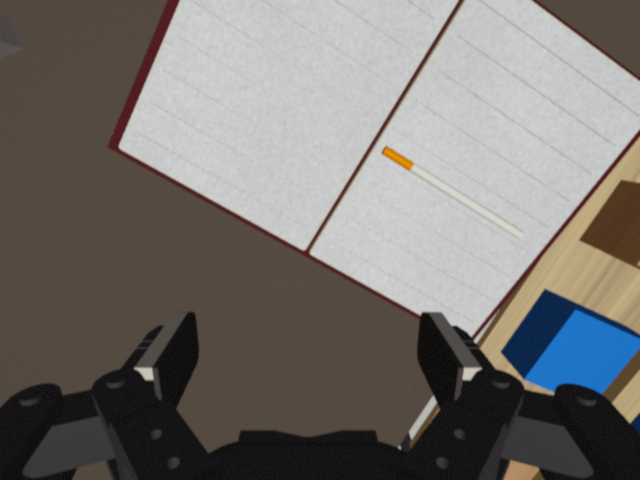

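The scene camera looks towards the robot.

- **Crank candidates in scene:** the crank on the mat (hub 191,250, knob 198,202), and a smaller one off the mat (240,185). I choose the larger one on the mat.
- **Mill candidates in scene:** the white mill (456,300, spindle 468,260) and an orange look-alike (490,210). I choose the white one, whose drawer is at side (231,353).

Next is a close crop and a first triangulation.

Run:
```python
from h import *
s=bot.grab_frame("scene"); d=bot.grab_frame("side")
a=s["pixels"][180:320,120:270]; b=s["pixels"][235:365,395:505]
c=d["pixels"][205:300,350:500]; e=d["pixels"][250:390,175:285]
f=lambda x:cv2.resize(x,(400,300),interpolation=cv2.INTER_CUBIC)
cv2.imwrite("pics/crop1.png",np.vstack([np.hstack([f(a),f(b)]),np.hstack([f(c),f(e)])]))
# rough
for nm,uv1,uv2 in [("hubtop",(191,244),(436,229)),("knobtop",(197,197),(483,230)),("spindle tip",(468,256),(212,262))]:
    print(nm,np.round(tri([(s,uv1),(d,uv2)]),3))
```

```text
hubtop [ 0.484 -0.267  0.049]
knobtop [ 0.379 -0.288  0.087]
spindle tip [0.518 0.278 0.182]
```

View pics/crop1.png

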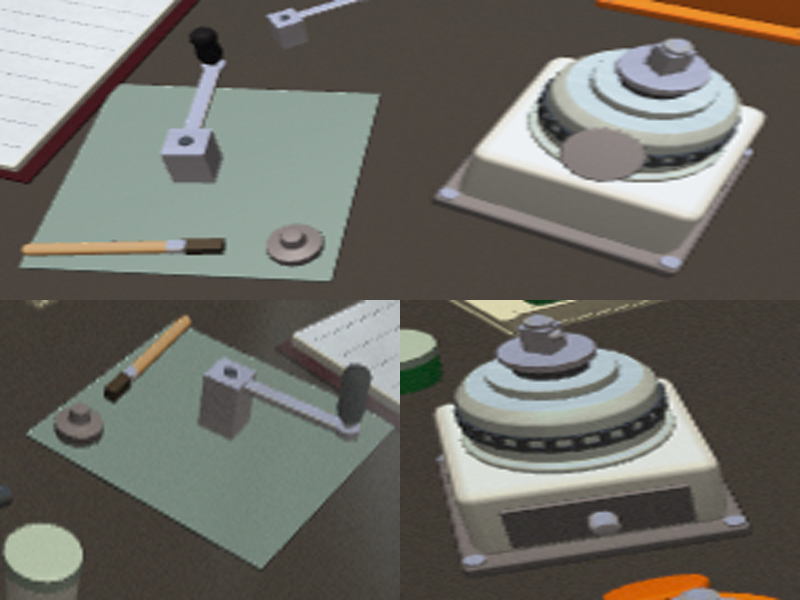

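```bash
python3 -m handwheel '[[0.99,-0.82,-0.08,0,0,0],[0.99,-0.82,-0.08,0,0,0],[0.99,-0.82,-0.08,0,0,0],[0.99,-0.82,-0.08,0,0,0],[0.99,-0.82,-0.08,0,0,0],[0.99,-0.82,-0.08,0,0,0],[0.99,-0.82,-0.08,0,0,0],[0.99,-0.82,-0.08,0,0,0]]'; python3 -m handwheel '[[0.99,-0.82,-0.08,0,0,0],[0.99,-0.82,-0.08,0,0,0],[0,0,0,0,0,0.018],[0,0,0,0,0,0.018],[0,0,0,0,0,0],[0,0,0,0,0,0]]'
cat > w.py <<'E'
import sys
from h import *
p=bot.grab_frame("wrist"); cv2.imwrite(f"pics/{sys.argv[1]}.png",p["pixels"])
import pickle; pickle.dump({k:p[k] for k in ("vertical_fov","cx","cy","R","t")},open(sys.argv[1]+".pkl","wb"))
s=bot.observe(); print(s["clock"],np.round(s["position"],4),np.round(s["tool_rot"],4),np.round(s["qpos"],3),np.round(s["force"],2))
for th in sys.argv[2:]:
    for r in bot.trace(p,th)[:2]:
        ys,xs=np.nonzero(r["region"]); print(th,round(r["score"],2),np.round(r["point"]),xs.min(),xs.max(),ys.min(),ys.max())
E
python3 w.py w1 crank crank_knob
```

```text
clock: 2.0
position: [0.3721, -0.336, 0.2475]
tool_rot: [3.141, -0.0, 0.429]
force: [0.7, 0.5, -0.8]
grip_width: 0.0856
clock: 2.75
position: [0.3997, -0.2791, 0.2513]
tool_rot: [3.142, -0.0, 0.205]
force: [-0.3, -1.3, 0.6]
grip_width: 0.0852
2.8 [ 0.3997 -0.2791  0.2513] [ 3.1416e+00 -1.0000e-04  2.0470e-01] [ 0.573  0.281 -0.104  1.925  0.036  0.937 -0.914] [-0.63 -0.21 -0.32]
crank 0.76 [262. 314.] 198 287 283 365
crank_knob 0.81 [257. 312.] 197 287 283 366
crank_knob 0.68 [318. 153.] 299 339 90 259
```

View pics/w1.png

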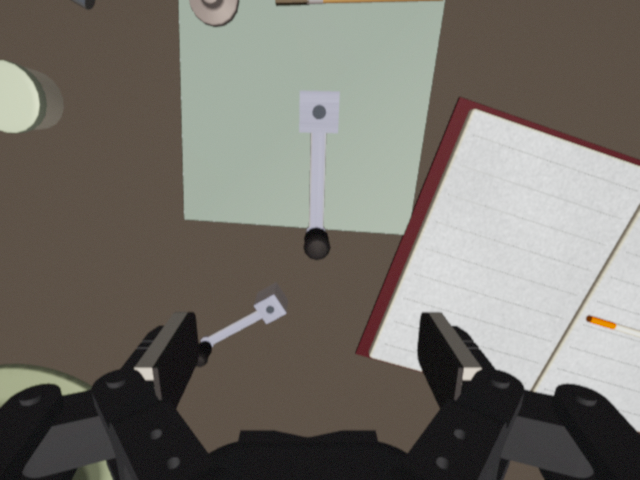

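The picture shows the big crank with its hub at (319,112) and knob at (317,243). The small look-alike is at (270,305), and the cap and brush sit behind the crank.

Run:
```python
from h import *
import pickle
p=pickle.load(open("w1.pkl","rb")); im=cv2.imread("pics/w1.png")
print("cam",np.round(-np.array(p["R"]).T@np.array(p["t"]),3),"fwd",np.round(np.array(p["R"])[2],3))
# segment hub top+arm: bright greyish-violet
crop=im[80:270,280:360].astype(int); m=((crop[...,0]>crop[...,1])&(crop.min(2)>120)).astype(np.uint8)
cv2.imwrite("pics/m1.png",np.hstack([cv2.resize(im[80:270,280:360],None,fx=3,fy=3),cv2.cvtColor(cv2.resize(m*255,None,fx=3,fy=3),cv2.COLOR_GRAY2BGR)]))
hub=m.copy(); hub=cv2.morphologyEx(cv2.morphologyEx(hub,cv2.MORPH_CLOSE,np.ones((17,17))),cv2.MORPH_OPEN,np.ones((25,25)))
c=max(cv2.findContours(hub,0,1)[0],key=cv2.contourArea); r=cv2.minAreaRect(c); print(r)
arm=m.copy(); arm[:60]=0; ys,xs=np.nonzero(arm[:140]); 
cl=[(y,xs[ys==y].mean()) for y in range(62,130,4) if (ys==y).any()]; print(cl)
y0,x0=cl[0];y1,x1=cl[-1]
A=onz(p,(x0+280,y0+80),.047);B=onz(p,(x1+280,y1+80),.047)
print("yaw arm",np.arctan2(*(A-B)[[1,0]]))
hc=(r[0][0]+280,r[0][1]+80); H=onz(p,hc,.048); print("hub",hc,H, onz(p,(319,112),.048))
bx=cv2.boxPoints(r)+[280,80]; Q=np.array([onz(p,q,.048) for q in bx]); print([np.linalg.norm(Q[i]-Q[i-1])*1000 for i in range(4)],[np.arctan2(*(Q[i]-Q[i-1])[[1,0]]) for i in range(4)])
```

```text
cam [ 0.475 -0.264  0.394] fwd [-0.293 -0.061 -0.954]
((38.5, 31.5), (41.0, 39.0), 90.0)
[(62, np.float64(38.0)), (66, np.float64(37.5)), (70, np.float64(37.5)), (74, np.float64(37.5)), (78, np.float64(37.5)), (82, np.float64(37.5)), (86, np.float64(37.5)), (90, np.float64(37.5)), (94, np.float64(37.5)), (98, np.float64(37.0)), (102, np.float64(37.0)), (106, np.float64(36.5)), (110, np.float64(36.5)), (114, np.float64(36.5)), (118, np.float64(36.5)), (122, np.float64(36.5)), (126, np.float64(36.5))]
yaw arm 0.1898486678457105
hub (318.5, 111.5) [ 0.48762682 -0.27054292  0.048     ] [ 0.48731683 -0.27105205  0.048     ]
[np.float64(33.41086280506897), np.float64(33.13662397546004), np.float64(33.419144197533186), np.float64(34.166985781089465)] [np.float64(0.19907513260857806), np.float64(-1.3649852838183367), np.float64(-2.911681984441122), np.float64(1.7766268318102656)]
```

View pics/m1.png

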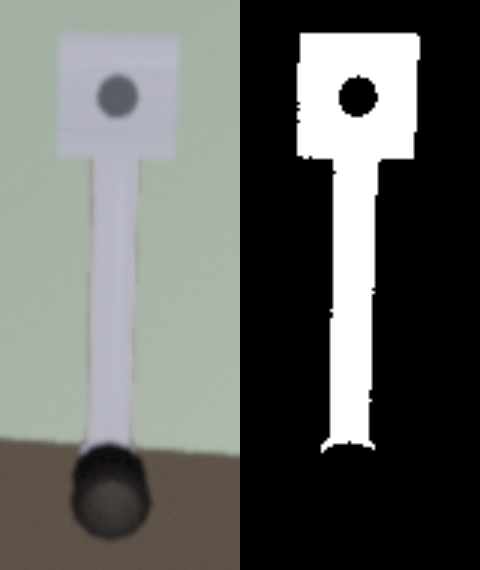

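Run:
```python
from h import *
s=bot.grab_frame("scene"); d=bot.grab_frame("side")
g=lambda u,v:onz(s,(395+(u-400)*110/400,235+v*130/300),0.008)
L,B,Rr=g(440,195),g(672,265),g(750,152)
for a,b in((L,B),(B,Rr)): v=b-a; print(np.round(a,3),np.linalg.norm(v),np.arctan2(v[1],v[0]))
k=lambda u,v:onz(d,(175+(u-400)*110/400,250+(v-300)*140/300),0.008)
P,Q=k(473,562),k(735,522); v=Q-P;print(P,Q,np.linalg.norm(v),np.arctan2(v[1],v[0]))
r=bot.trace(d,"mill")
e=cv2.resize(d["pixels"][250:320,175:265],(720,560),interpolation=cv2.INTER_CUBIC); cv2.imwrite("pics/sp.png",e)
```

```text
[0.553 0.198 0.008] 0.12799643533560515 1.2398200415560452
[0.594 0.319 0.008] 0.12664603095356786 2.7774330596061225
[0.48334215 0.35685326 0.008     ] [0.44158043 0.2400635  0.008     ] 0.12403181038806115 -1.914208239045301
```

View pics/sp.png

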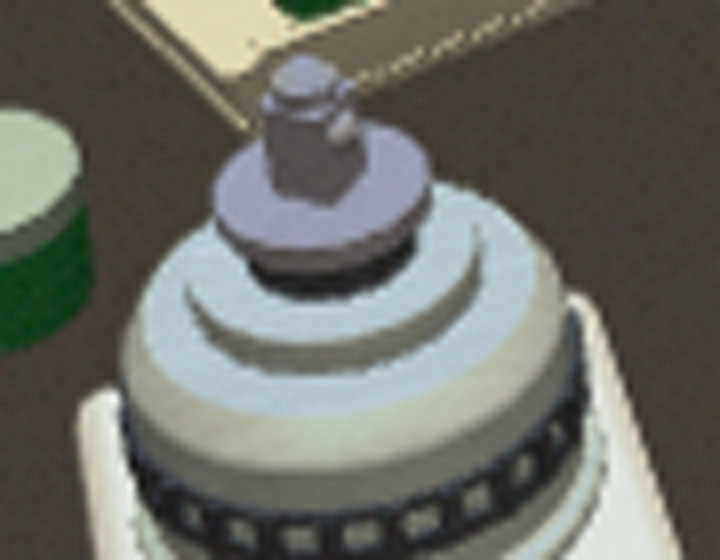

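```bash
python3 -m handwheel '[[0.53,-1,0,0,0,0],[0.53,-1,0,0,0,0],[0.53,-1,0,0,0,0],[0.53,-1,0,0,0,0],[0.53,-1,0,0,0,0],[0.53,-1,0,0,0,0],[0.53,-1,0,0,0,0],[0.53,-1,0,0,0,0]]'; python3 -m handwheel '[[0.53,-1,0,0,0,0],[0.53,-1,0,0,0,0],[0.53,-1,0,0,0,0],[0.53,-1,0,0,0,0],[0.53,-1,0,0,0,0],[0.53,-1,0,0,0,0],[0.53,-1,0,0,0,0],[0.53,-1,0,0,0,0]]'; python3 -m handwheel '[[0.54,-1,0,0,0,0],[0.54,-1,0,0,0,0],[0.54,-1,0,0,0,0],[0.54,-1,0,0,0,0],[0,0,0,0,0,-0.028],[0,0,0,0,0,-0.028],[0,0,0,0,0,-0.028],[0,0,0,0,0,-0.028]]'; python3 -m handwheel '[[0,0,0,0,0,-0.028],[0,0,0,0,0,-0.028],[0,0,0,0,0,-0.028],[0,0,0,0,0,-0.028],[0,0,0,0,0,-0.028],[0,0,0,0,0,-0.028],[0,0,0,0,0,-0.028],[0,0,0,0,0,-0.028]]';  python3 -m handwheel '[[0,0,0,0,0,-0.028],[0,0,0,0,0,-0.028],[0,0,0,0,0,-0.02],[0,0,0,0,0,0],[0,0,0,0,0,0]]'; python3 w.py w2 mill spindle_tip
```

```text
clock: 4.05
position: [0.4635, -0.061, 0.2514]
tool_rot: [3.142, -0.0, 0.203]
force: [0.0, -0.2, 0.2]
grip_width: 0.0855
clock: 5.05
position: [0.5271, 0.1562, 0.2513]
tool_rot: [-3.142, 0.0, 0.203]
force: [0.5, -0.4, 0.8]
grip_width: 0.0854
clock: 6.05
position: [0.5597, 0.2642, 0.2512]
tool_rot: [-3.141, 0.0, 0.912]
force: [-0.2, -0.3, -0.1]
grip_width: 0.0855
clock: 7.05
position: [0.5598, 0.2641, 0.2512]
tool_rot: [-3.142, -0.0, 2.32]
force: [0.3, 0.2, 0.9]
grip_width: 0.0855
clock: 7.68
position: [0.5597, 0.2641, 0.2512]
tool_rot: [-3.141, -0.0, 2.788]
force: [-0.3, -0.5, -0.1]
grip_width: 0.0856
7.725 [0.5597 0.2642 0.2513] [-3.1415  0.      2.7887] [ 0.044  0.635 -0.913  1.563  0.526  1.206  0.252] [-0.93 -0.51 -0.02]
mill 0.59 [307. 160.] 231 380 68 265
spindle_tip 0.55 [305. 161.] 231 381 68 265
```

View pics/w2.png

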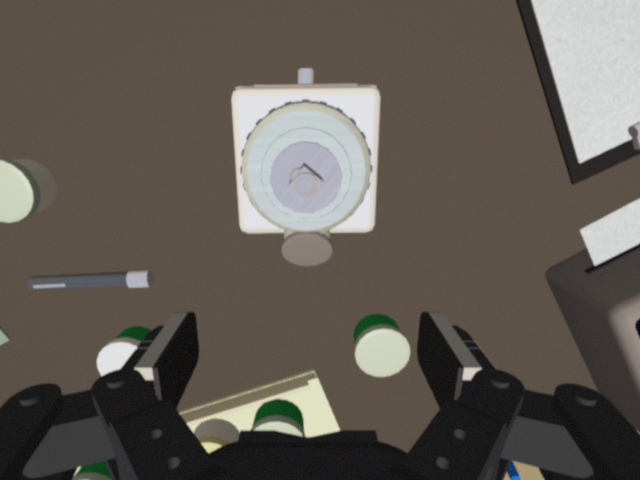

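Run:
```python
from h import *
import pickle
p=pickle.load(open("w2.pkl","rb")); im=cv2.imread("pics/w2.png")
print("cam",np.round(-np.array(p["R"]).T@np.array(p["t"]),3),"fwd",np.round(np.array(p["R"])[2],3),K(p))
c=cv2.resize(im[130:220,250:360],None,fx=7,fy=6.6,interpolation=cv2.INTER_CUBIC)
c=cv2.resize(im[130:215,250:350],(800,680),interpolation=cv2.INTER_CUBIC)[:600]
cv2.imwrite("pics/w2c.png",cv2.convertScaleAbs(c,alpha=1.6,beta=-110))
# housing edges at z=.078 : corners
cor=[(233,88),(380,86),(375,233),(241,233)]
Q=[onz(p,q,.078) for q in cor]
for i in range(4): v=Q[i]-Q[i-1]; print(np.round(Q[i],4),np.linalg.norm(v[:2]),np.arctan2(v[1],v[0]))
print("centre",np.mean(Q,0)); 
print("tip", onz(p,(304,186),.187),"collar",onz(p,(306,177),.158), "pull",onz(p,(306,76),.04),"chamber",onz(p,(306,167),.12))
```

```text
cam [0.488 0.29  0.394] fwd [ 0.281 -0.103 -0.954] (np.float64(378.4594659481605), 307.5385403512772, 243.94855002631581)
[0.4422 0.2459 0.078 ] 0.11656678470385451 2.78928505944659
[0.4801 0.353  0.078 ] 0.11370543795441747 1.2306705377077347
[0.5917 0.3146 0.078 ] 0.11803777799742139 -0.33212515009765764
[0.5516 0.2056 0.078 ] 0.11607914692219415 -1.9236367527797025
centre [0.51643055 0.27977143 0.078     ]
tip [0.5169589 0.2777217 0.187    ] collar [0.51625433 0.27903451 0.158     ] pull [0.44961024 0.30320803 0.04      ] chamber [0.51419937 0.27964747 0.12      ]
```

View pics/w2c.png

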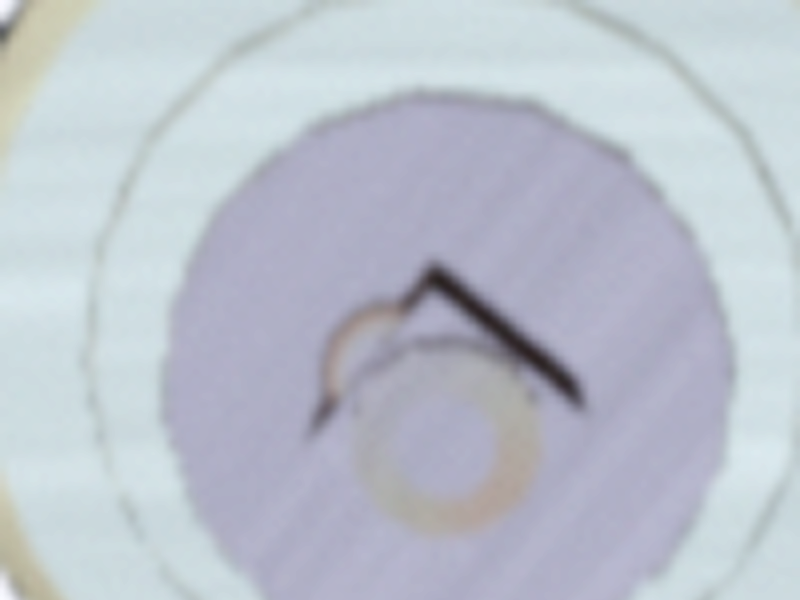

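The crop clearly shows the spindle from above: base corner at crop (435,265), edges running to (585,402) and (312,435), and the ball on the left flat.

Run:
```python
from h import *
import pickle
p=pickle.load(open("w2.pkl","rb"))
g=lambda u,v,z:onz(p,(250+u/8,130+v/8),z)
for z in (.152,.158,.164):
    l,r=g(160,380,z),g(736,380,z); print(z,"collar dia",np.linalg.norm(l-r), "ctr",(l+r)/2)
    a,b,c=g(435,262,z),g(585,402,z),g(312,435,z)
    print("  edges",np.linalg.norm(b-a),np.arctan2(*(b-a)[[1,0]]),np.linalg.norm(c-a),np.arctan2(*(c-a)[[1,0]]), "mid of b,c",(b+c)/2)
    n=np.arctan2(*(b-a)[[1,0]])
for z in (.181,.187,.193):
    l,r=g(355,440,z-.003),g(540,440,z-.003); l2,r2=g(397,445,z),g(495,445,z); print(z,"pilot dia",np.linalg.norm(l-r),(l+r)/2,"tip",np.linalg.norm(l2-r2),(l2+r2)/2)
```

```text
0.152 collar dia 0.04566467655574962 ctr [0.51727303 0.27863553 0.152     ]
  edges 0.016146050570939534 0.4750078042574067 0.016737483980287036 -0.9810867872853458 mid of b,c [0.52013731 0.27760014 0.152     ]
0.158 collar dia 0.044530782750826864 ctr [0.51654256 0.27892859 0.158     ]
  edges 0.01574513003241326 0.475007804257407 0.016321877633616175 -0.9810867872853457 mid of b,c [0.51933571 0.27791891 0.158     ]
0.164 collar dia 0.04339688894590405 ctr [0.51581208 0.27922165 0.164     ]
  edges 0.015344209493886984 0.47500780425740735 0.015906271286945255 -0.9810867872853514 mid of b,c [0.51853411 0.27823767 0.164     ]
0.181 pilot dia 0.013166101166503744 [0.51807395 0.27840127 0.178     ] tip 0.006880842529703815 [0.51794617 0.27834824 0.181     ]
0.187 pilot dia 0.012799756525740029 [0.51723311 0.27873618 0.184     ] tip 0.006686682967206557 [0.51709707 0.27868937 0.187     ]
0.193 pilot dia 0.012433411884976221 [0.51639227 0.27907109 0.19      ] tip 0.006492523404709246 [0.51624797 0.27903051 0.193     ]
```

The axis is near (0.517, 0.279), the spindle fit angle is about 0.53 rad, mill yaw is about -0.34, and the collar is near 0.160. I'll return to the crank with the tool flipped.

```bash
python3 -m handwheel '[[-0.21,-0.96,0,0,0,0],[-0.21,-0.96,0,0,0,0],[-0.21,-0.96,0,0,0,0],[-0.21,-0.96,0,0,0,0],[-0.21,-0.96,0,0,0,0],[-0.21,-0.96,0,0,0,0],[-0.21,-0.96,0,0,0,0],[-0.21,-0.96,0,0,0,0]]'; python3 -m handwheel '[[-0.21,-0.96,0,0,0,0],[-0.21,-0.96,0,0,0,0],[-0.21,-0.96,0,0,0,0],[-0.21,-0.96,0,0,0,0],[-0.21,-0.96,0,0,0,0],[-0.21,-0.96,0,0,0,0],[-0.21,-0.96,0,0,0,0],[-0.21,-0.96,0,0,0,0]]';  python3 -m handwheel '[[-0.21,-0.95,0.6,0,0,0],[-0.21,-0.95,0.6,0,0,0],[-0.21,-0.95,0.6,0,0,0],[-0.21,-0.95,0.6,0,0,0],[-0.21,-0.95,0.6,0,0,0],[-0.21,-0.95,0.6,0,0,0]]'; python3 -m handwheel '[[0,0,0.1,0,0,-0.022],[0,0,0.1,0,0,-0.022],[0,0,0.1,0,0,-0.022],[0,0,0.1,0,0,-0.0212],[0,0,0,0,0,0],[0,0,0,0,0,0]]'; python3 w.py w3 crank
```

```text
clock: 8.82
position: [0.5331, 0.0687, 0.2514]
tool_rot: [-3.141, 0.0, 2.79]
force: [0.3, -0.2, -0.3]
grip_width: 0.0856
clock: 9.82
position: [0.5066, -0.1261, 0.2514]
tool_rot: [-3.141, 0.0, 2.79]
force: [0.8, 0.7, -0.6]
grip_width: 0.0855
clock: 10.58
position: [0.4872, -0.2715, 0.1602]
tool_rot: [3.142, -0.0, 2.791]
force: [-0.2, 0.7, 0.7]
grip_width: 0.0854
clock: 11.32
position: [0.4874, -0.2703, 0.1511]
tool_rot: [3.141, 0.0, -2.947]
force: [0.1, 0.4, 0.4]
grip_width: 0.0854
11.375 [ 0.4875 -0.2702  0.1512] [-3.1415  0.     -2.9468] [ 1.064  0.699 -0.976  1.821  0.685  1.001  1.568] [ 0.71  0.85 -0.15]
crank 0.93 [309. 166.] 282 333 28 266
```

View pics/w3.png

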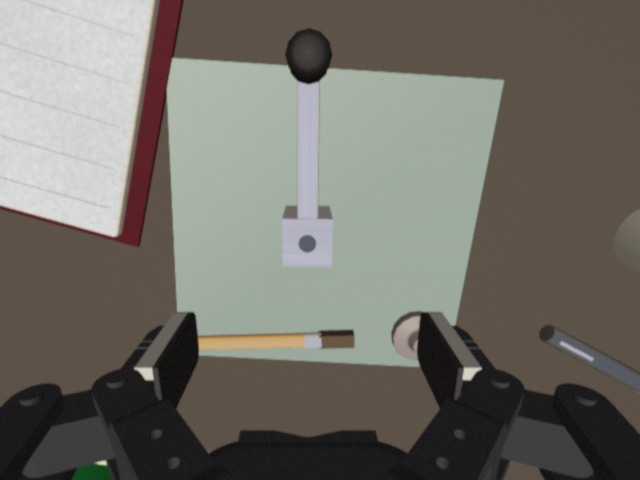

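Run:
```python
from h import *
import pickle
p=pickle.load(open("w3.pkl","rb"));q=pickle.load(open("w1.pkl","rb"))
print("tri hub",tri([(p,(307.3,243.3)),(q,(319,112))]))
print("hub here",onz(p,(307.3,243.3),.048))
# corners top face (283,217?) 
Q=[onz(p,c,.048) for c in [(284,219),(332,219),(332,266),(282,266)]]
for i in range(4): v=Q[i]-Q[i-1]; print(np.linalg.norm(v),np.arctan2(v[1],v[0]))
print(np.mean(Q,0)); A,B=onz(p,(308,215),.047),onz(p,(308.5,85),.047); print("yaw",np.arctan2(*(A-B)[[1,0]]))
```

```text
tri hub [ 0.48720261 -0.27079449  0.04919431]
hub here [ 0.48749624 -0.2704911   0.048     ]
0.0334888207165988 -3.006741545817948
0.03197422741307864 1.7655547006294336
0.03343707658784136 0.21423662569621887
0.03463050597832834 -1.376095380304405
[ 0.48723232 -0.27041091  0.048     ]
yaw 0.19146910331434208
```

```bash
python3 -m handwheel '[[0,0,0.9,0,0,0],[0,0,0.9,0,0,0],[0,0,0.9,0,0,0],[0,0,0.9,0,0,0],[0,0,0.9,0,0,0],[0,0,0.9,0,0,0],[0,0,0,0,0,0],[0,0,0,0,0,0]]'; python3 -m handwheel '[[0,0,0,0,0,0],[0,0,0,0,0,0],[0,0,0,0,0,0],[0,0,0,0,0,0],[0,0,0,0,0,0],[0,0,0,0,0,0]]' 1 80; python3 w.py w4 crank
```

```text
clock: 12.42
position: [0.4878, -0.2698, 0.0167]
tool_rot: [-3.142, 0.0, -2.944]
force: [0.9, -0.4, 0.8]
grip_width: 0.0854
clock: 13.18
position: [0.4876, -0.2701, 0.0169]
tool_rot: [-3.141, 0.0, -2.944]
force: [-2.2, 0.1, 9.8]
grip_width: 0.033
13.225 [ 0.4876 -0.2701  0.0169] [-3.1410e+00  2.0000e-04 -2.9442e+00] [ 0.96   0.876 -0.817  1.884  0.899  0.799  1.411] [-3.05  0.76 10.01]
crank 0.79 [308. 261.] 256 359 0 400
crank 0.56 [456. 474.] 443 492 433 479
```

View pics/w4.png

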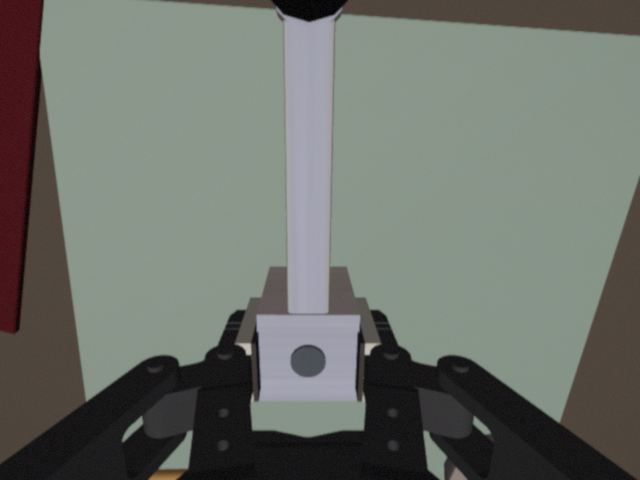

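Aligned grip on the hub: the arm is straight up the image and the hub top is centred at (308,360). I'll lift it and carry it over.

```bash
python3 -m handwheel '[[0,0,-0.4,0,0,0],[0,0,-0.8,0,0,0],[0,0,-1,0,0,0],[0,0,-1,0,0,0],[0,0,-1,0,0,0],[0,0,-1,0,0,0],[0,0,-1,0,0,0],[0,0,-1,0,0,0]]'; python3 -m handwheel '[[0,0,-1,0,0,0],[0,0,-0.8,0,0,0],[0,0,0,0,0,0],[0,0,0,0,0,0]]'; python3 w.py w5 crank
```

```text
clock: 14.28
position: [0.4873, -0.2697, 0.1983]
tool_rot: [-3.141, 0.0, -2.944]
force: [-0.2, 0.1, -4.0]
grip_width: 0.033
clock: 14.78
position: [0.487, -0.2699, 0.2407]
tool_rot: [3.141, -0.001, -2.944]
force: [-0.7, -0.9, -4.3]
grip_width: 0.0333
14.825 [ 0.487  -0.2699  0.2405] [ 3.1408e+00 -1.0000e-03 -2.9440e+00] [ 1.121  0.597 -1.056  1.736  0.565  1.151  1.665] [-0.51 -0.09 -4.65]
crank 0.88 [308. 263.] 256 359 0 401
```

View pics/w5.png

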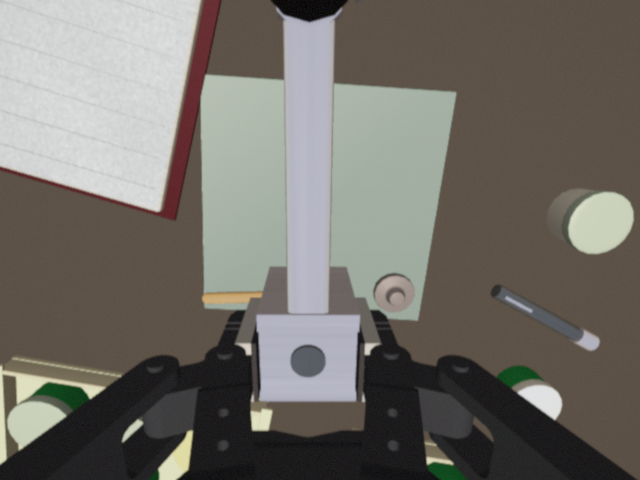

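```bash
python3 -m handwheel '[[-0.12,0.48,0,0,0,0],[-0.25,0.97,0,0,0,0],[-0.25,0.97,0,0,0,0],[-0.25,0.97,0,0,0,0],[-0.25,0.97,0,0,0,0],[-0.25,0.97,0,0,0,0],[-0.25,0.97,0,0,0,0],[-0.25,0.97,0,0,0,0]]'; python3 -m handwheel '[[-0.25,0.97,0,0,0,0],[-0.25,0.97,0,0,0,0],[-0.25,0.97,0,0,0,0],[-0.25,0.97,0,0,0,0],[-0.25,0.97,0,0,0,0],[-0.25,0.97,0,0,0,0],[-0.25,0.97,0,0,0,0],[-0.25,0.97,0,0,0,0]]'; python3 -m handwheel '[[-0.25,0.97,0,0,0,0],[-0.25,0.97,0,0,0,0],[-0.25,0.97,0,0,0,0],[-0.25,0.97,0,0,0,0],[-0.25,0.97,0,0,0,0],[-0.12,0.43,0,0,0,0],[0,0,0,0,0,0]]'; python3 -m handwheel '[[0,0,0,0,0,-0.0266],[0,0,0,0,0,-0.0266],[0,0,0,0,0,0],[0,0,0,0,0,0],[0,0,0,0,0,0]]'; python3 w.py w6
python3 - <<'E'
from h import *
s=bot.grab_frame("scene"); d=bot.grab_frame("side")
f=lambda x:cv2.resize(x,(400,400),interpolation=cv2.INTER_CUBIC)
cv2.imwrite("pics/c6.png",np.hstack([f(s["pixels"][200:310,410:520]),f(d["pixels"][200:310,160:270])]))
import pickle
for n,p in(("s",s),("d",d)): print(n,[np.round(proj(p,(.5168,.279,z)),1) for z in (.1815,.193,.2266,.2716)])
E
```

```text
clock: 15.88
position: [0.4973, -0.0808, 0.2411]
tool_rot: [3.141, -0.0, -2.943]
force: [-0.2, -0.2, -3.3]
grip_width: 0.0329
clock: 16.88
position: [0.5079, 0.1191, 0.2411]
tool_rot: [3.141, -0.0, -2.943]
force: [-0.0, -0.3, -3.4]
grip_width: 0.0331
clock: 17.75
position: [0.5157, 0.2542, 0.2411]
tool_rot: [3.141, -0.0, -2.943]
force: [-0.5, -1.1, -3.9]
grip_width: 0.0331
clock: 18.38
position: [0.5163, 0.2534, 0.2414]
tool_rot: [-3.141, 0.0, -2.612]
force: [-0.3, -0.8, -4.2]
grip_width: 0.0332
18.425 [0.5162 0.2535 0.2414] [-3.1413e+00  1.0000e-04 -2.6116e+00] [ 0.167  0.651 -1.108  1.687  0.621  1.201  1.004] [-0.76  0.23 -3.87]
s [array([469.9, 256.3]), array([471.7, 252. ]), array([476.9, 238.8]), array([484.6, 219.7])]
d [array([213.3, 262.2]), array([212.3, 256.4]), array([209.4, 238.6]), array([205.1, 213.3])]
```

View pics/c6.png

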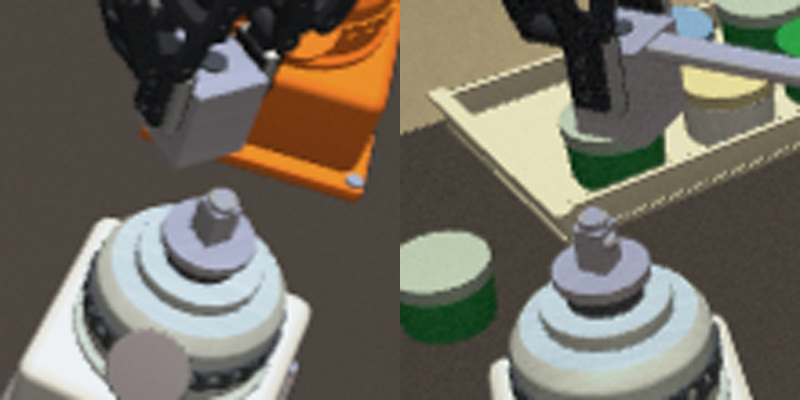

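```bash
python3 -m handwheel '[[-0.27,0.44,0,0,0,0],[-0.27,0.43,0,0,0,0],[0,0,0.4,0,0,0],[0,0,0.4,0,0,0],[0,0,0.4,0,0,0],[0,0,0,0,0,0],[0,0,0,0,0,0]]';  python3 - <<'E'
from h import *
s=bot.grab_frame("scene"); d=bot.grab_frame("side")
f=lambda x:cv2.resize(x,(400,400),interpolation=cv2.INTER_CUBIC)
cv2.imwrite("pics/c7.png",np.hstack([f(s["pixels"][200:310,410:520]),f(d["pixels"][200:310,160:270])]))
o=bot.observe();print(o["clock"],o["position"],o["tool_rot"],o["force"],o["moment"],o["qpos"])
E
```

```text
clock: 19.4
position: [0.517, 0.2792, 0.2115]
tool_rot: [3.141, 0.0, -2.61]
force: [-0.4, 0.2, -4.9]
grip_width: 0.0329
19.5 [0.51701167 0.27925463 0.21163287] [ 3.14155931e+00  4.97585664e-04 -2.60997186e+00] [ 0.63737496  0.05811562 -3.6812412 ] [-0.00370899 -0.03927313 -0.03714929] [ 0.09769165  0.69848985 -1.07475459  1.68702385  0.66265753  1.16669037
  0.94710808]
```

View pics/c7.png

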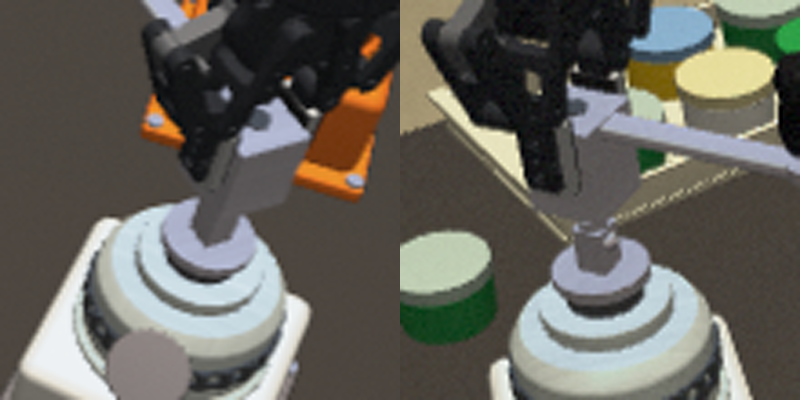

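```bash
python3 -m handwheel '[[0,0,0.1,0,0,0],[0,0,0.1,0,0,0],[0,0,0.1,0,0,0],[0,0,0.1,0,0,0],[0,0,0,0,0,0]]'; python3 -m handwheel '[[0,0,0.08,0,0,0],[0,0,0.04,0,0,0],[0,0,0,0,0,0]]'; python3 -m handwheel '[[0,0,0.04,0,0,0],[0,0,0.04,0,0,0],[0,0,0,0,0,0]]'
```

```text
clock: 20.12
position: [0.5168, 0.2791, 0.2011]
tool_rot: [3.142, -0.0, -2.61]
force: [0.7, -0.1, -3.2]
grip_width: 0.0331
clock: 20.5
position: [0.5168, 0.2792, 0.1982]
tool_rot: [3.142, -0.0, -2.61]
force: [0.0, -1.2, -3.5]
grip_width: 0.0328
clock: 20.88
position: [0.5168, 0.2792, 0.1962]
tool_rot: [3.142, -0.0, -2.61]
force: [0.0, 0.0, -3.8]
grip_width: 0.0331
```

```bash
python3 -m handwheel '[[0,0,0.04,0,0,0],[0,0,0.04,0,0,0],[0,0,0,0,0,0]]'; python3 -m handwheel '[[0,0,0.04,0,0,0],[0,0,0,0,0,0]]'
```

```text
clock: 21.25
position: [0.5168, 0.2792, 0.1942]
tool_rot: [3.142, -0.0, -2.61]
force: [0.1, -0.5, -3.7]
grip_width: 0.0331
clock: 21.5
position: [0.5168, 0.2792, 0.1932]
tool_rot: [-3.142, -0.0, -2.61]
force: [0.0, -0.2, -4.3]
grip_width: 0.033
```

```bash
python3 -m handwheel '[[0,0,0.04,0,0,0],[0,0,0,0,0,0]]'
```

```text
clock: 21.75
position: [0.5168, 0.2792, 0.1922]
tool_rot: [3.142, -0.0, -2.61]
force: [-0.2, 0.3, -2.5]
grip_width: 0.0328
```

```bash
python3 -m handwheel '[[0,0,0.04,0,0,0],[0,0,0,0,0,0]]'; python3 -m handwheel '[[0,0,0.04,0,0,0],[0,0,0,0,0,0]]'
```

```text
clock: 22.0
position: [0.5167, 0.2792, 0.1914]
tool_rot: [-3.142, -0.0, -2.61]
force: [-2.9, -1.3, 1.1]
grip_width: 0.0328
clock: 22.25
position: [0.5165, 0.2791, 0.1901]
tool_rot: [3.142, -0.001, -2.61]
force: [-4.8, -1.7, -0.8]
grip_width: 0.0326
```

```bash
python3 -m handwheel '[[0,0,0.04,0,0,0],[0,0,0,0,0,0]]'
```

```text
clock: 22.5
position: [0.5164, 0.279, 0.189]
tool_rot: [-3.142, -0.001, -2.61]
force: [-4.7, -2.3, -1.6]
grip_width: 0.033
```

The sideways force points along the ball's outward normal, so the socket is over the square and the mouth is at the ball. I'll continue gently.

```bash
python3 -m handwheel '[[0,0,0.04,0,0,0],[0,0,0,0,0,0]]'; python3 -m handwheel '[[0,0,0.04,0,0,0],[0,0,0,0,0,0]]'
```

```text
clock: 22.75
position: [0.5164, 0.2788, 0.1878]
tool_rot: [-3.141, -0.002, -2.61]
force: [-5.8, -3.0, -1.5]
grip_width: 0.033
clock: 23.0
position: [0.5162, 0.2787, 0.1866]
tool_rot: [-3.141, -0.002, -2.61]
force: [-5.5, -2.5, -5.6]
grip_width: 0.0331
```

```bash
python3 -m handwheel '[[0,0,0.04,0,0,0],[0,0,0,0,0,0]]'; python3 -m handwheel '[[0,0,0.04,0,0,0],[0,0,0,0,0,0]]'
```

```text
clock: 23.25
position: [0.5162, 0.2786, 0.1855]
tool_rot: [-3.141, -0.002, -2.61]
force: [-6.0, -3.0, -6.0]
grip_width: 0.033
clock: 23.5
position: [0.5163, 0.2787, 0.1847]
tool_rot: [-3.141, -0.002, -2.61]
force: [-5.5, -2.3, -2.8]
grip_width: 0.033
```

```bash
python3 -m handwheel '[[0,0,0.04,0,0,0],[0,0,0.04,0,0,0],[0,0,0.04,0,0,0]]'; python3 -m handwheel '[[0,0,0.04,0,0,0],[0,0,0.04,0,0,0],[0,0,0,0,0,0]]'
```

```text
clock: 23.88
position: [0.5163, 0.2788, 0.1818]
tool_rot: [-3.141, -0.002, -2.61]
force: [-5.7, -3.2, -0.0]
grip_width: 0.0328
clock: 24.25
position: [0.5162, 0.2787, 0.1795]
tool_rot: [-3.141, -0.002, -2.61]
force: [-5.0, -2.2, -7.4]
grip_width: 0.0329
```

```bash
python3 -m handwheel '[[0,0,0.04,0,0,0],[0,0,0,0,0,0]]'; python3 -m handwheel '[[0,0,0.04,0,0,0],[0,0,0,0,0,0]]'
```

```text
clock: 24.5
position: [0.5163, 0.2786, 0.1785]
tool_rot: [-3.141, -0.002, -2.61]
force: [-3.5, -1.9, -9.7]
grip_width: 0.0329
clock: 24.75
position: [0.5167, 0.279, 0.1779]
tool_rot: [-3.142, -0.001, -2.61]
force: [-4.5, -2.2, -9.8]
grip_width: 0.0326
```

```bash
python3 -m handwheel '[[0,0,0.04,0,0,0],[0,0,0,0,0,0]]'; python3 -m handwheel '[[0,0,0.04,0,0,0],[0,0,0,0,0,0]]'
```

```text
clock: 25.0
position: [0.5169, 0.2792, 0.1772]
tool_rot: [3.142, 0.0, -2.61]
force: [-4.5, -2.7, -7.2]
grip_width: 0.033
clock: 25.25
position: [0.5172, 0.2795, 0.1764]
tool_rot: [3.141, 0.001, -2.61]
force: [-0.4, -0.5, -7.4]
grip_width: 0.0332
```

```bash
python3 -m handwheel '[[0,0,0.04,0,0,0],[0,0,0,0,0,0]]'
```

```text
clock: 25.5
position: [0.5171, 0.2794, 0.1755]
tool_rot: [3.141, 0.001, -2.61]
force: [-0.2, -0.1, -4.0]
grip_width: 0.0329
```

Lateral force is gone, so the ball is out in the groove. I'll continue down to the collar.

```bash
python3 -m handwheel '[[0,0,0.03,0,0,0],[0,0,0,0,0,0]]'; python3 -m handwheel '[[0,0,0.03,0,0,0],[0,0,0,0,0,0]]'
```

```text
clock: 25.75
position: [0.5172, 0.2795, 0.1752]
tool_rot: [-3.141, 0.001, -2.61]
force: [-2.3, -1.0, 4.9]
grip_width: 0.0331
clock: 26.0
position: [0.5172, 0.2795, 0.1751]
tool_rot: [-3.141, 0.001, -2.61]
force: [-4.3, -4.4, 16.2]
grip_width: 0.0332
```

```bash
python3 -m handwheel '[[0,0,0.03,0,0,0],[0,0,0,0,0,0]]'
```

```text
clock: 26.25
position: [0.5173, 0.2796, 0.1751]
tool_rot: [-3.141, 0.002, -2.61]
force: [-6.8, -7.6, 28.8]
grip_width: 0.0334
```

It's a hard stop: TCP 0.1751 puts the hub underside, and so the collar, at about 0.161, which is within 0.152–0.164. I'll relax the push, then turn by about 50°.

```bash
python3 -m handwheel '[[0,0,-0.03,0,0,0],[0,0,-0.02,0,0,0],[0,0,0,0,0,0]]'; python3 -m handwheel '[[0,0,0,0,0,0.004],[0,0,0,0,0,0.006],[0,0,0,0,0,0.01]]'
```

```text
clock: 26.62
position: [0.5172, 0.2795, 0.1752]
tool_rot: [-3.141, 0.001, -2.61]
force: [-1.7, -2.3, 8.1]
grip_width: 0.033
clock: 27.0
position: [0.5173, 0.2795, 0.1752]
tool_rot: [-3.141, 0.001, -2.737]
force: [-1.7, -3.0, 9.2]
grip_width: 0.0326
```

```bash
python3 -m handwheel '[[0,0,0,0,0,0.01],[0,0,0,0,0,0.01],[0,0,0,0,0,0.01],[0,0,0,0,0,0.01]]'; python3 -c "
from h import *
o=bot.observe();print(o['position'],o['tool_rot'],o['force'],o['moment'])"
```

```text
clock: 27.5
position: [0.5174, 0.2793, 0.1752]
tool_rot: [-3.141, 0.002, -2.989]
force: [-0.8, -3.2, 7.1]
grip_width: 0.0329
[0.51738616 0.27933078 0.1751988 ] [-3.14146433e+00  1.55176229e-03 -2.98895799e+00] [-0.80158919 -3.236022    7.06543819] [-0.81718049  0.26515629  0.10633833]
```

```bash
python3 -m handwheel '[[0,0,0,0,0,0.011],[0,0,0,0,0,0.011],[0,0,0,0,0,0.011],[0,0,0,0,0,0.011],[0,0,0,0,0,0.011],[0,0,0,0,0,0.011],[0,0,0,0,0,0.009],[0,0,0,0,0,0.005]]'; python3 -m handwheel '[[0,0,0,0,0,0],[0,0,0,0,0,0]]'; python3 w.py w8
```

```text
clock: 28.5
position: [0.5174, 0.2791, 0.1752]
tool_rot: [3.141, 0.002, 2.792]
force: [-1.3, -4.8, 8.2]
grip_width: 0.0327
clock: 28.75
position: [0.5174, 0.2791, 0.1752]
tool_rot: [3.141, 0.001, 2.793]
force: [-1.1, -5.0, 10.3]
grip_width: 0.033
28.8 [0.5174 0.2791 0.1752] [3.1412e+00 1.4000e-03 2.7933e+00] [-0.028  0.656 -0.846  1.726  0.567  1.021  0.145] [-2.01 -4.76  9.46]
```

View pics/w8.png

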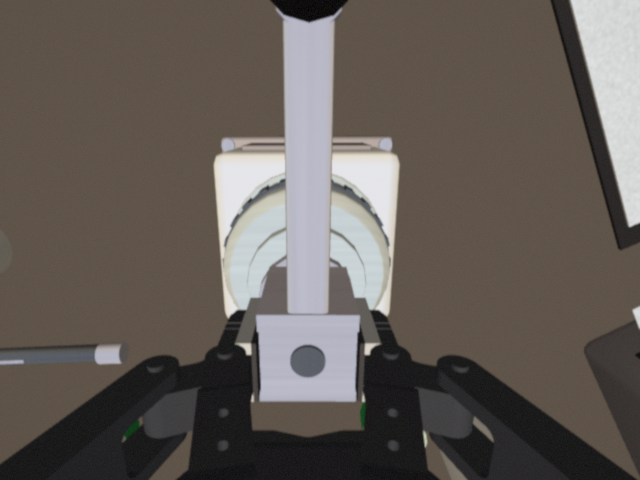

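The crank arm points straight up the image, square to the mill front. Now I'll release and rise.

```bash
python3 -m handwheel '[[0,0,0,0,0,0],[0,0,0,0,0,0],[0,0,0,0,0,0],[0,0,0,0,0,0],[0,0,0,0,0,0],[0,0,0,0,0,0]]' -1; python3 -m handwheel '[[0,0,-0.2,0,0,0],[0,0,-0.4,0,0,0],[0,0,-0.8,0,0,0],[0,0,-1,0,0,0],[0,0,-1,0,0,0],[0,0,-0.6,0,0,0],[0,0,0,0,0,0],[0,0,0,0,0,0]]'; python3 w.py w9 crank
python3 - <<'E'
from h import *
s=bot.grab_frame("scene"); d=bot.grab_frame("side")
f=lambda x:cv2.resize(x,(400,400),interpolation=cv2.INTER_CUBIC)
cv2.imwrite("pics/c9.png",np.hstack([f(s["pixels"][200:350,390:540]),f(d["pixels"][220:370,150:300])]))
E
```

```text
clock: 29.55
position: [0.5168, 0.2792, 0.1743]
tool_rot: [3.142, -0.0, 2.794]
force: [-0.3, -0.3, -0.3]
grip_width: 0.0854
clock: 30.55
position: [0.5167, 0.2789, 0.2737]
tool_rot: [-3.141, -0.0, 2.794]
force: [0.0, 0.3, 0.1]
grip_width: 0.0856
30.6 [0.5166 0.2789 0.2735] [-3.1406e+00 -8.0000e-04  2.7939e+00] [ 0.015  0.554 -0.908  1.621  0.461  1.197  0.229] [-0.78  0.33  0.63]
crank 0.81 [308. 165.] 279 337 8 287
```

View pics/w9.png

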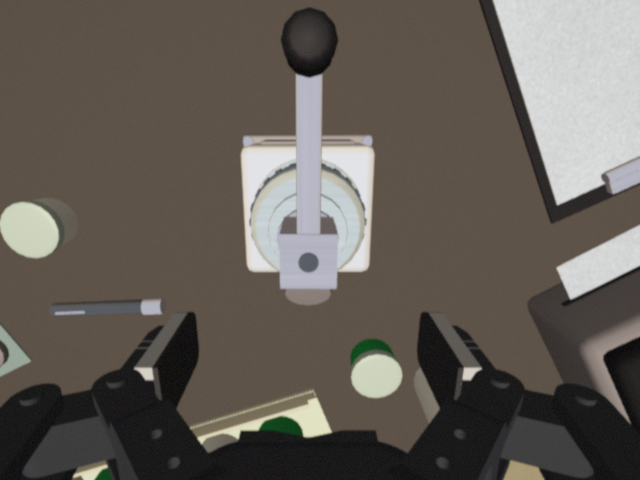

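View pics/c9.png

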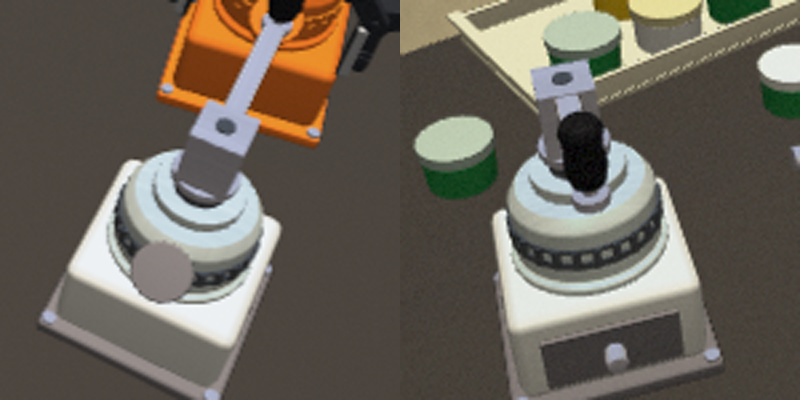

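Run:
```python
from h import *
import pickle
p=pickle.load(open("w9.pkl","rb"));s=bot.grab_frame("scene");d=bot.grab_frame("side")
uv=(308,262); us=(390+227*.375,200+126*.375); ud=(150+162*.375,220+79*.375)
print("hole tri",tri([(p,uv),(s,us),(d,ud)]),onz(p,uv,.206))
A,B=onz(p,(308,232),.205),onz(p,(309,85),.205); print("yaw crank",np.arctan2(*(A-B)[[1,0]]))
Q=[onz(p,c,.078) for c in [(242,150),(375,150)]]; v=Q[1]-Q[0]; print("mill yaw",np.arctan2(v[1],v[0])-np.pi/2)
Q=[onz(p,c,.206) for c in [(279,289),(337,289)]]; print("hub width",np.linalg.norm(Q[1]-Q[0]))
bot.job_done()
```

```text
hole tri [0.51708622 0.27996727 0.2064653 ] [0.51725524 0.27889874 0.206     ]
yaw crank -0.3534376754052437
mill yaw -0.34722240840157026
hub width 0.0350491481586968
the job is handed in; nothing more can be done
```

The crank is back on the mill, seated and parked over the drawer. I handed the job in at about 31 s of the 67 s; it reports no verdict.

- **Grasp:** I gripped the large crank from the mat by its hub and set it on the white mill's spindle at the angle seen from above. It dropped over without a search.
- **Seating:** The sideways force of the ball appeared and then vanished as it clicked. The hub then met a hard stop on the collar at about z = 0.161 m. The highest upward force the wrist showed was 29 N, at that stop.
- **Parking:** I turned the crank about 50° until its arm lay over the drawer, opened the gripper and moved clear.

**Last checks:**
- Hub top at z = 0.2065 m, against 0.206 m expected for a seated crank.
- Hub on the spindle axis to about 1 mm.
- Arm within 0.01 rad of the mill's axis.
- Wrist force about zero with the gripper clear.

None of these failed or disagreed. I did not measure the ball itself; that it clicked in comes from the forces and the seated height. I also did not re-measure the pots, torch, brush and cap. The robot never touched them, and they looked unmoved in the pictures that showed them.

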